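Find the model plate that fits the coded dowels, then switch on the hold-down

ROBOT

A 7-joint arm with a two-finger parallel gripper is mounted at the origin on a cart in front of the work surface, level with it; the furniture and walls round the work are solid. World frame = base frame: x ahead of the robot, y to its left, z up, the work surface at z = 0. Lengths are in m, angles in rad, forces in N, time in s.
With the tool pointing down it reaches from about 0.4 to 0.85 m from the base axis. Payload 10.4 kg.
Tool frame: the origin (TCP) lies midway between the tips of the shut fingers; the grasp point (between the pads) lies 19 mm behind it; z points along the fingers, y is the line along which they close (so a half turn about z gives the same grasp; the last joint's range is limited). The gripper opens to 85 mm and grips with 20 to 120 N. Pads are 22 mm wide; open, the fingers measure 114 mm over their backs; the gripper's body (76 mm by 85 mm) begins 54 mm behind the grasp point. The pads swing forward as they close: fully open they stand 13 mm farther back than shut.
Start: joints at [-1.281, 0.332, -0.065, 1.46, 0.022, 1.35, -0.088], TCP at [0.192, 0.595, 0.231] pointing down, gripper open.
Joint ranges: [-2.6, 2.6], [-0.5, 2.12], [-1.47, 1.34], [0.16, 2.42], [-1.27, 4.41], [0.06, 2.06], [-2.6, 2.6]. Speed limits (rad/s): [2.22, 2.22, 2.79, 2.79, 3.14, 3.14, 3.14].

INTERFACE

Orientations are given as a unit quaternion [x, y, z, w].
In Python, from workcell import get_obs, camera, camera_params, hand_in gives the robot as it stands.
- The arm moves only by the tool carry_out, never from a script. Its argument "commands" is a list that holds one entry, the list of rows, each a list of 6 numbers: the shift along the tool's x, y, z in units of 40 mm (1.0 is 40 mm), then the turn, a rotation vector about the tool's x, y, z in units of 6 degrees (1.0 is 6 degrees). In form: [[[x, y, z, ax, ay, az], ...]]. A call has 1 to 20 rows; each row shifts and turns the commanded pose from where the row before left it, along the tool's axes as they then stand; what a row does not reach is not made up. A row lasts 1/12 s, in which the tool goes at most 41.7 mm and 7.16 degrees, less where a joint would pass 70% of its speed; a pose out of reach is approached as far as the arm can. A call is refused whole if a number of a shift passes 1 or a number of a turn 1, either way. A call with a gripper value outside its range is refused whole. "hand" is the closure, from -1 (fully open) to 1 (shut), set as the call begins (left out, the last holds). The fingers move at their own pace and stop on an object; "force" is the grip in N (left out, the last holds). Time passes only in rows, so rows that do not move let the fingers close. It gives the time, the measured TCP pose, the force, the opening and the grip force at its end, in the units of the state.
- get_obs(): the state, without advancing time (a new reading comes with each control period).
- camera(name): name is "side" or "top" or "wrist"; returns the picture (400x640x3 uint8, red, green, blue); there is no depth.
- camera_params(name): a dict with "mtx" (3x3 intrinsics, pixels), "R" (3x3) and "t" (3): a world point X has camera coordinates R X + t. Camera axes: x right, y down, z forward; pixel columns grow to the right and rows downward; lengths in m; the calibration is good to about 2 mm. A picture is of the moment at which its call begins: read the wrist's pose just before it. camera_params takes no time and is no camera call; for the wrist camera it gives the pose at the moment of the call.
- hand_in(): hands the job in; it is judged then, once.
The state is a dict: "clock": time; "joint_pos": joint angles; "joint_velocities": joint speeds; "tau": joint torques, N m; "position": TCP position; "ee_rot": TCP orientation; "ft_force": force on the tool from outside, world axes, zero at the start; "torque": the same for the moment, N m; "grip_width": opening from 0.0 (shut) to 1.0 (fully open); "grasp_force": force on a finger pad.
Only numpy, scipy, OpenCV 4.12 (cv2) and the standard library are available. Lean on these libraries where they do the work, as an engineer would, in place of code of your own. Each camera call takes 0.05 s, during which the arm holds its last target. There are 200 camera calls.

TASK

One of the three model plates fits the dowels of the blue setting bed: find it, if need be by trying them on, and leave it sitting flush on the bed over all three dowels, with the plates that do not fit lying flat on the bench. Only when it sits flush, slide the orange splash cover aside, press the green button fully down to switch on the vacuum hold-down, and slide the cover fully shut again. Leave the cup and the bungs where they are.

Things in the scene. Friction and masses are not known exactly. Their poses are not given: they have to be found in the camera images.
- bed: fixed blue setting bed, 150 (x) x 250 (y) mm: steel face with dowels on its left part, 40 mm above the bench; grey control box, its body 54 mm high, on the right part (-y end). Origin: centre of its underside; x away from the robot, y left, z up, stands turned a little
- seat (a point): point on the steel face, 40 mm above the bench, where the underside centre of the fitting plate comes to lie; axes as the bed's. Two locating dowels stand at x +27, y +46 and -46 mm from it. All dowels are 8 mm thick with tapered noses and 11 mm high; about 1 mm of play round each in the holes
- bushes (a point): middle one of three brass bushes in the steel face, in a row 28 mm apart along the bed's y, 30 mm from the seat point on the robot's side. One coding dowel is set in one of them, the other two are plugged flush; which one changes from run to run and decides which plate fits. A wrong plate stops on this dowel, 11 mm above the face
- plate_a: loose aluminium plate 90 (x) x 120 (y) x 12 mm, 0.45 kg, one of three near-alike; on its middle a tan resin square pot model, 42 mm wide, flat sides along x and y, to grip; its top 63, its foot flange 15 mm above the underside. Origin: centre of underside, z up. 10 mm holes: x +27, y +46 and -46 (locating), x -30, y -28 mm (coding). On the bed its axes lie along the bed's
- plate_b: loose aluminium plate 90 (x) x 120 (y) x 12 mm, 0.45 kg, one of three near-alike; on its middle a tan resin square pot model, 44 mm wide, flat sides along x and y, to grip; its top 63, its foot flange 15 mm above the underside. Origin: centre of underside, z up. 10 mm holes: x +27, y +46 and -46 (locating), x -30, y 0 mm (coding). On the bed its axes lie along the bed's
- plate_c: loose aluminium plate 90 (x) x 120 (y) x 12 mm, 0.45 kg, one of three near-alike; on its middle a tan resin square pot model, 46 mm wide, flat sides along x and y, to grip; its top 63, its foot flange 15 mm above the underside. Origin: centre of underside, z up. 10 mm holes: x +27, y +46 and -46 (locating), x -30, y +28 mm (coding). On the bed its axes lie along the bed's
- cover (a joint): orange sliding splash cover on the control box: 0 m fully shut, 0.066 m fully open (slid along the bed's +x); 1.5 N of friction, stays where it is left, may start up to 12 mm ajar. Shut, it hides the button; from 0.055 m on the button is free
- cover_tab (a point): middle of the top edge, 86.5 mm above the bench, of the cover's upright grip tab, 12 mm thick (x) x 40 mm wide (y), standing 18 mm above the cover's flat top; pinch it across x. Moves with the cover; axes as the bed's
- button_top (a point): centre of the green button's top when up, 62.5 mm above the bench (fixed point, just under the shut cover); button 31 mm across, goes straight down; guide rails 33 mm to either side (y) of it are 2.5 mm higher; with the cover fully open its edge is 35 mm off on the +x side
- button (a joint): travel of the green push button: 0 m up, 0.004 m fully down, which takes about 5 N; it springs back
- cup: a small white cast cup, 63 mm across and 76 mm high; a loose bystander, leave it alone. Origin: centre of its underside
- red_bung: a red rubber bung, 41 mm across and 32 mm high; a loose bystander, leave it alone. Origin: centre of its underside
- grey_bung: a dark grey rubber bung, 37 mm across and 32 mm high; a loose bystander, leave it alone. Origin: centre of its underside
There are look-alikes about, which are no part of the job. What is shaped like the plate_b but black is not meant.

How it is judged:
By the outcome, as a careful person would: the job done as asked, in the order asked, and still so for the second after the job is handed in, with the robot touching nothing.
It also fails if it takes over 72 s, if anything falls off the work surface, if the arm or the gripper's body presses on something with over 40 N, if the wrist force passes 120 N, or if a joint passes its speed limit or range.

## Working session

There is one attempt and no reset: what is moved stays moved. The work goes in short steps, Python scripts to look and compute and a tool call to move; the robot and the scene stay as the last step left them, time stands still between calls to the robot, and variables do not carry over. Pictures are saved under pics/ and viewed, at most 10 in all, crops included, and the job is handed in when it is done.

Besides the shell and the picture viewer there is one more tool, called after "Call:" as a command line: name --argument value ..., lists and objects as JSON in quotes. carry_out: Moves the arm, as the interface text tells. Its arguments: {"type":"object","properties":{"commands":{"type":"array"},"hand":{"type":"number"},"force":{"type":"number"}},"required":["commands"]}

```bash
ls; mkdir -p pics
python3 - <<'E'
from workcell import *
import cv2
print(get_obs())
for n in ("top","side"):
    im=camera(n); cv2.imwrite(f"pics/{n}0.png",im[:,:,::-1]); 
    p=camera_params(n); print(n,p, -p["R"].T@p["t"])
E
```

```text
pics
{'clock': 0.0, 'joint_pos': array([-1.28061464,  0.33289124, -0.06473845,  1.46096621,  0.02154344,
        1.34991013, -0.0885004 ]), 'joint_velocities': array([ 1.82262966e-04, -1.00739639e-03, -1.09991514e-03, -5.08211023e-04,
        1.44299587e-03,  3.91235217e-04,  9.44881120e-06]), 'tau': array([ 3.10881924e-04, -6.25451732e+01,  4.93465690e-02, -3.91606164e+01,
        1.62673707e-02,  9.86377301e-03, -2.16138011e-05]), 'position': array([0.19216178, 0.59431213, 0.23049204]), 'ee_rot': array([ 1.55731831e-01,  9.87799092e-01, -7.32576511e-04, -1.14390404e-04]), 'ft_force': array([-0.3649415 ,  0.15101317,  0.30401784]), 'torque': array([ 0.00225509,  0.01102528, -0.02602905]), 'grasp_force': 0.0, 'grip_width': 1.001688700537634}
top {'mtx': array([[414.06944164,   0.        , 317.14634734],
       [  0.        , 414.06944164, 202.06381726],
       [  0.        ,   0.        ,   1.        ]]), 'R': array([[-0.00398841, -0.99996649,  0.00714989],
       [-0.9949341 ,  0.00324992, -0.10047676],
       [ 0.10045016, -0.00751441, -0.99491371]]), 't': array([-0.08695443,  0.54618958,  1.51870093])} [ 0.39052208 -0.07731444  1.56647746]
side {'mtx': array([[430.2062658 ,   0.        , 323.49037707],
       [  0.        , 430.2062658 , 200.3366416 ],
       [  0.        ,   0.        ,   1.        ]]), 'R': array([[ 0.95166896, -0.30707003, -0.0058466 ],
       [-0.20778981, -0.62972893, -0.74850843],
       [ 0.22616273,  0.71354711, -0.6630995 ]]), 't': array([-0.5448714 ,  0.10590387,  1.28753519])} [ 0.24935047 -1.01933996  0.92984823]
```

View pics/top0.png

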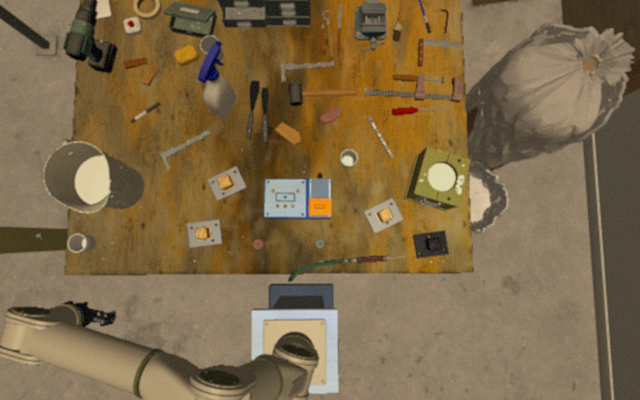

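View pics/side0.png

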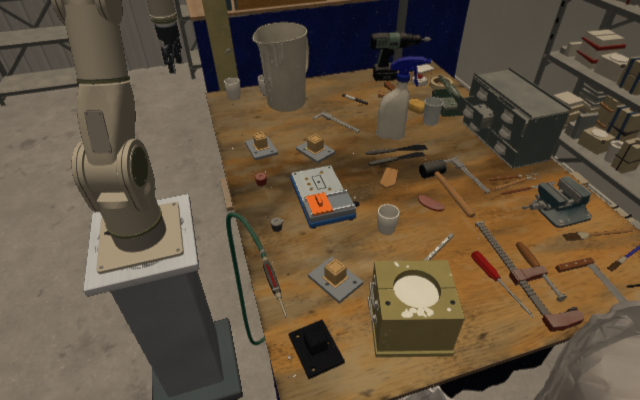

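The top view shows the bed at (297,198), plates at (227,183), (204,234) and (384,215), and a black decoy at (431,244). The bungs are at (258,244) and (320,244), the cup at (348,158). I'll zoom in on the bed and plates.

Run:
```python
import cv2,numpy as np
t=cv2.imread("pics/top0.png"); s=cv2.imread("pics/side0.png")
a=cv2.resize(t[165:230,255:340],None,fx=4.7,fy=4.7,interpolation=cv2.INTER_CUBIC)
b=cv2.resize(s[160:235,280:365],None,fx=4.7,fy=4.7,interpolation=cv2.INTER_CUBIC)
h=300
def rs(i): return cv2.resize(i,(266,266),interpolation=cv2.INTER_CUBIC)
c=np.hstack([rs(t[160:208,203:251]),rs(t[210:258,180:228]),rs(t[192:240,360:408])])
H=min(a.shape[0],b.shape[0],330)
top=np.hstack([a[:H],b[:H]])[:, :798]
W=min(top.shape[1],c.shape[1])
cv2.imwrite("pics/crop0.png",np.vstack([top[:,:W],c[:,:W]])); print(top.shape,c.shape)
```

```text
(306, 798, 3) (266, 798, 3)
```

View pics/crop0.png

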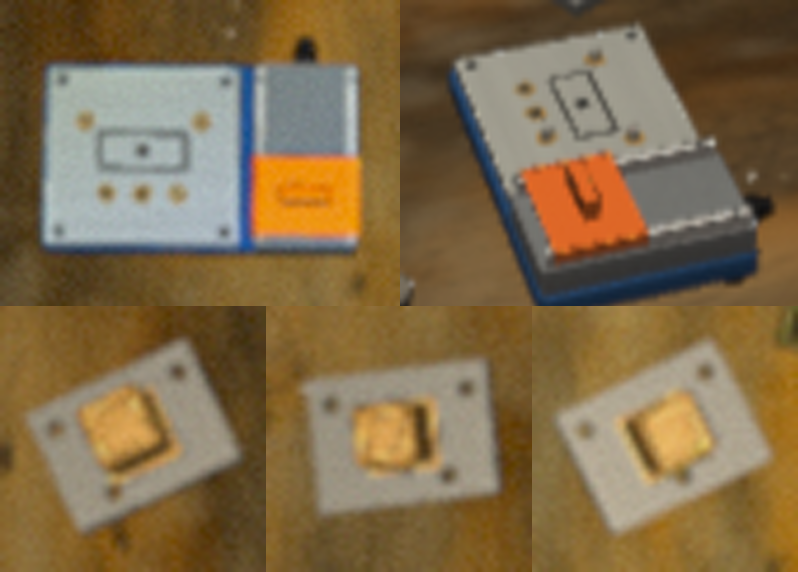

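The pale, raised coding dowel is the rightmost of the row (y −28) in both views. From the holes, the plate at (204,234) has its coding hole at y −28, so it is plate_a. The one at (227,183) is c and the one at (384,215) is b. Next I'll measure.

```bash
cat > h.py <<'E'
import cv2,numpy as np
from workcell import *
from scipy.spatial.transform import Rotation as Ro
def ray(p,uv,z):
    uv=np.atleast_2d(uv).astype(float)
    d=np.c_[uv,np.ones(len(uv))]@np.linalg.inv(p["mtx"]).T@p["R"]
    c=-p["R"].T@p["t"]
    return c+d*((z-c[2])/d[:,2])[:,None]
def proj(p,X):
    q=(np.atleast_2d(X)@p["R"].T+p["t"])@p["mtx"].T; return q[:,:2]/q[:,2:]
def rect(P):  # rectangle of world xy points: centre, sizes, yaw(deg) of its x axis within +-45 
    (c,wh,a)=cv2.minAreaRect((P[:,:2]*1000).astype(np.float32))
    a2=(a+45)%90-45
    if round((a-a2)/90)%2: wh=wh[::-1]
    return np.round(c,1),np.round(wh,1),round(a2,2)
def go(x,y,z,yaw):  # total tool-frame units from the present pose to TCP x,y,z, tool down, tool y at yaw deg from world y
    o=get_obs(); R=Ro.from_quat(o["ee_rot"])
    a=np.radians(yaw); T=Ro.from_matrix(np.array([[-np.cos(a),-np.sin(a),0],[-np.sin(a),np.cos(a),0],[0,0,-1]]))
    rv=(R.inv()*T).as_rotvec(degrees=True)/6
    d=np.array([x,y,z])-o["position"]
    print("now",np.round(o["position"],4),"F",np.round(o["ft_force"],1),"grip",round(o["grip_width"],3),"t",round(o["clock"],2))
    print("shift(tool now)",np.round(R.inv().apply(d)/.04,2),"shift(tool then)",np.round(T.inv().apply(d)/.04,2),"turn",np.round(rv,2))
E
python3 - <<'E'
from h import *
im=cv2.imread("pics/top0.png"); p=camera_params("top"); hsv=cv2.cvtColor(im,cv2.COLOR_BGR2HSV)
def big(m,u0,u1,v0,v1):
    k=np.zeros_like(m); k[v0:v1,u0:u1]=m[v0:v1,u0:u1]
    c=max(cv2.findContours(k,cv2.RETR_EXTERNAL,cv2.CHAIN_APPROX_NONE)[0],key=cv2.contourArea); return c[:,0]
g=((hsv[...,1]<75)&(hsv[...,2]>70)).astype(np.uint8)*255
for n,b in dict(a=(180,228,212,256),c=(203,251,160,208),b=(360,408,192,240)).items():
    print(n,rect(ray(p,big(g,*b),.012)))
bl=(cv2.inRange(hsv,(90,15,60),(125,255,255)))
c=big(bl,258,336,170,225); print("bed",rect(ray(p,c,.04)))
o=cv2.inRange(hsv,(5,180,120),(18,255,255)); c=big(o,295,340,170,225); print("cover",rect(ray(p,c,.0685)))
# dowels from crop pixel (x/4.7+255,y/4.7+165)
for n,u,z in [("d+",(86,120),.05),("d-",(201,121),.05),("b+",(106,192),.04),("b0",(142,192),.04),("b-",(178,193),.048)]:
    print(n,np.round(ray(p,np.array(u)/4.7+[255,165],z)[0]*1000,1))
E
```

```text
a (array([432.2, 333.2]), array([ 90.7, 122.7]), 7.61)
c (array([620.8, 252.2]), array([ 91.9, 122. ]), 25.96)
b (array([ 496.3, -336.8]), array([ 90.8, 120.7]), 25.78)
bed (array([558.5, -12.5]), array([145.5, 240.3]), -0.2)
cover (array([ 523.8, -100.7]), array([58.3, 83.5]), -0.18)
d+ [586.9  72.8  50. ]
d- [585.8 -17.4  50. ]
b+ [531.   57.7  40. ]
b0 [530.9  29.4  40. ]
b- [529.3   0.6  48. ]
```

Run:
```python
from h import *
p=camera_params("wrist"); c=-p["R"].T@p["t"]; print(p["mtx"][0,0],c,np.round(p["R"],3))
go(.432,.333,.23,7.6)
```

```text
276.22235137179575 [0.11925697 0.61905638 0.37311429] [[ 0.308  0.951 -0.001]
 [ 0.907 -0.293  0.303]
 [ 0.288 -0.094 -0.953]]
now [0.1922 0.5943 0.2306] F [0.6 0.4 0.1] grip 0.994 t 0.1
shift(tool now) [-7.71 -4.37  0.02] shift(tool then) [-5.08 -7.27  0.01] turn [-0.01 -0.   -4.25]
```

Call:
carry_out --commands '[[[-0.7, -0.4, 0, 0, 0, 0], [-0.7, -0.4, 0, 0, 0, 0], [-0.7, -0.4, 0, 0, 0, 0], [-0.7, -0.4, 0, 0, 0, 0], [-0.7, -0.4, 0, 0, 0, 0], [-0.7, -0.4, 0, 0, 0, 0], [-0.7, -0.4, 0, 0, 0, 0], [-0.7, -0.4, 0, 0, 0, 0], [-0.7, -0.4, 0, 0, 0, 0], [-0.7, -0.4, 0, 0, 0, 0], [-0.7, -0.4, 0, 0, 0, 0], [0, 0, 0, 0, 0, -0.85], [0, 0, 0, 0, 0, -0.85], [0, 0, 0, 0, 0, -0.85], [0, 0, 0, 0, 0, -0.85], [0, 0, 0, 0, 0, -0.85], [0, 0, 0, 0, 0, 0]]]' --hand -1 --force 40

```text
clock: 1.52
position: [0.4311, 0.3323, 0.231]
ee_rot: [-0.068, 0.998, -0.0, -0.0]
ft_force: [-1.4, 0.3, 0.5]
grip_width: 1.001
grasp_force: 0.0
```

Run:
```python
from h import *
p=camera_params("wrist"); im=camera("wrist")[:,:,::-1]; cv2.imwrite("pics/wa.png",im); np.save("pics/wa.npy",p)
go(.56,.028,.27,-.7)
```

```text
now [0.4311 0.3323 0.231 ] F [-0.8  0.3 -0.4] grip 1.0 t 1.57
shift(tool now) [-2.2  -7.96 -0.97] shift(tool then) [-3.31 -7.57 -0.97] turn [-0.   -0.    1.37]
```

View pics/wa.png

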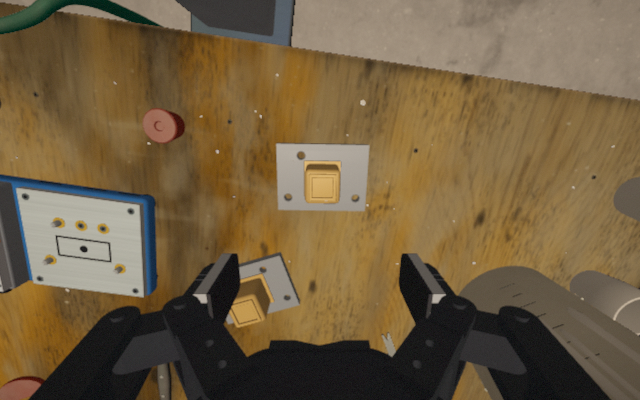

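The wrist view shows plate_a square in view at (322,178), with its coding hole at (300,155), the −x, −y corner. On the bed at left, the coding dowel at (57,223) is on the −y side, so plate_a matches. Next is the bed view.

Call:
carry_out --commands '[[[-0.2, -0.72, -0.09, 0, 0, 0], [-0.2, -0.72, -0.09, 0, 0, 0], [-0.2, -0.72, -0.09, 0, 0, 0], [-0.2, -0.72, -0.09, 0, 0, 0], [-0.2, -0.72, -0.09, 0, 0, 0], [-0.2, -0.72, -0.09, 0, 0, 0], [-0.2, -0.72, -0.09, 0, 0, 0], [-0.2, -0.72, -0.09, 0, 0, 0], [-0.2, -0.72, -0.09, 0, 0, 0], [-0.2, -0.72, -0.09, 0, 0, 0], [-0.2, -0.76, -0.07, 0, 0, 0], [0, 0, 0, 0, 0, 0.7], [0, 0, 0, 0, 0, 0.67], [0, 0, 0, 0, 0, 0], [0, 0, 0, 0, 0, 0]]]'

```text
clock: 2.82
position: [0.5603, 0.0287, 0.2699]
ee_rot: [0.005, 1.0, 0.0, -0.0]
ft_force: [0.4, 0.2, 0.6]
grip_width: 0.996
grasp_force: 0.0
```

Run:
```python
from h import *
p=camera_params("wrist"); im=camera("wrist")[:,:,::-1]; cv2.imwrite("pics/wb.png",im); np.save("pics/wb.npy",p)
go(.56,.028,.27,-.7)
S=np.array([[.56,.028,.04]])
o=np.array([[27,46],[27,-46],[-30,-28],[-30,0],[-30,28],[0,0]])/1000
print(np.round(proj(p,np.c_[S[0,:2]+o,[.051,.051,.051,.04,.04,.04]]),1))
c=proj(p,S)[0].astype(int);print(c)
cr=im[c[1]-110:c[1]+75,max(0,c[0]-95):c[0]+255]; 
cr=im[95:245,200:440]
cv2.imwrite("pics/wbc.png",cv2.resize(cr,None,fx=3.3,fy=3.3,interpolation=cv2.INTER_CUBIC))
```

```text
now [0.5603 0.0288 0.2699] F [-0.1  0.5 -0.5] grip 1.001 t 2.87
shift(tool now) [ 0.01 -0.02 -0.  ] shift(tool then) [ 0.01 -0.02 -0.  ] turn [ 0.   -0.    0.02]
[[352.1 194.7]
 [284.5 195.4]
 [296.2 153. ]
 [317.8 151.7]
 [338.7 151.5]
 [318.1 173.8]]
[318 173]
```

View pics/wbc.png

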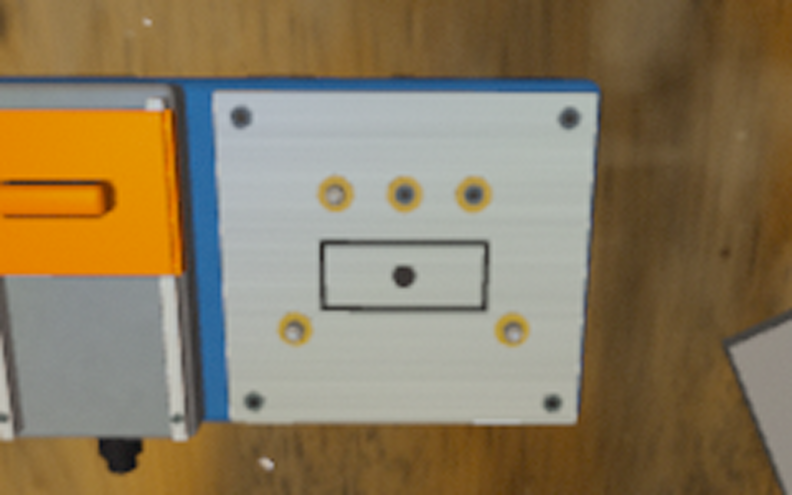

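The crop shows all five brass rings clearly: the coding dowel at crop (335,194) and locating dowels at (295,329) and (512,330). The remaining two bushes are flush. I'll fit both poses from these.

```bash
cat >> h.py <<'E'
def fit(model,P):  # rigid 2D: P = c + R(yaw) model (mm) -> c, yaw deg, rms
    m=np.array(model,float);P=P[:,:2]*1000;a=m-m.mean(0);b=P-P.mean(0)
    t=np.arctan2((a[:,0]*b[:,1]-a[:,1]*b[:,0]).sum(),(a*b).sum())
    R=np.array([[np.cos(t),-np.sin(t)],[np.sin(t),np.cos(t)]])
    c=P.mean(0)-R@m.mean(0); r=P-(m@R.T+c)
    return np.round(c,2),round(np.degrees(t),2),np.round(r,1).tolist()
E
python3 - <<'E'
from h import *
im=cv2.imread("pics/wb.png"); p=np.load("pics/wb.npy",allow_pickle=True).item()
hsv=cv2.cvtColor(im,cv2.COLOR_BGR2HSV); m=cv2.inRange(hsv,(10,70,80),(35,255,255))
roi=np.zeros_like(m); roi[125:220,272:372]=m[125:220,272:372]
cs=[c for c in cv2.findContours(roi,cv2.RETR_EXTERNAL,cv2.CHAIN_APPROX_NONE)[0] if cv2.contourArea(c)>20]
px=[]
for c in cs:
    M=cv2.moments(cv2.convexHull(c)); px.append((M["m10"]/M["m00"],M["m01"]/M["m00"]))
px=np.array(px); print(np.round(px,1))
W=ray(p,px,.04); mod=np.array([[27,46],[27,-46],[-30,-28],[-30,0],[-30,28]])
o=[np.argmin(np.hypot(*(W[:,:2]*1000-[560,28]-q).T)) for q in mod]
print("bed",fit(mod,W[o]))
oc=cv2.inRange(hsv,(8,200,150),(18,255,255)); cnt=max(cv2.findContours(oc,cv2.RETR_EXTERNAL,cv2.CHAIN_APPROX_NONE)[0],key=cv2.contourArea)[:,0]
print("cover box px",cnt.min(0),cnt.max(0),rect(ray(p,cnt,.0685)))
im=cv2.imread("pics/wa.png"); p=np.load("pics/wa.npy",allow_pickle=True).item()
hsv=cv2.cvtColor(im,cv2.COLOR_BGR2HSV); g=((hsv[...,1]<75)&(hsv[...,2]>60)).astype(np.uint8)
k=np.zeros_like(g);k[130:225,265:380]=g[130:225,265:380]
c=max(cv2.findContours(k,cv2.RETR_EXTERNAL,cv2.CHAIN_APPROX_NONE)[0],key=cv2.contourArea)[:,0]
print("plate rect",rect(ray(p,c,.012)))
v=cv2.GaussianBlur(hsv[...,2],(3,3),0); px=[]
for u,w in [(355,198),(288,197),(300,155)]:
    s=255.-v[w-6:w+7,u-6:u+7]; s=np.clip(s-np.percentile(s,55)-15,0,None); yy,xx=np.mgrid[w-6:w+7,u-6:u+7]
    px.append(((s*xx).sum()/s.sum(),(s*yy).sum()/s.sum()))
print(np.round(px,1)); print("plate",fit(mod[:3],ray(p,px,.012)))
E
```

```text
[[354.7 194.5]
 [289.  194.3]
 [343.1 153.6]
 [322.1 153.4]
 [301.2 153.2]]
bed (array([562.3 ,  33.36]), np.float64(-0.86), [[-0.0, 0.1], [0.1, -0.0], [-0.1, -0.0], [0.0, -0.0], [0.1, 0.0]])
cover box px [182 128] [254 177] (array([526.8, -93.8]), array([60. , 84.4]), -0.64)
plate rect (array([433.1, 338.2]), array([ 91. , 124.5]), 7.81)
[[355.6 199.4]
 [287.2 198. ]
 [300.2 155.7]]
plate (array([435.22, 336.83]), np.float64(6.74), [[0.3, 1.1], [0.2, -0.4], [-0.6, -0.6]])
```

Run:
```python
from h import *
go(.433,.336,.024,7.6)
```

```text
now [0.5603 0.0288 0.2699] F [-0.1  0.5 -0.5] grip 1.001 t 2.87
shift(tool now) [3.25 7.65 6.15] shift(tool then) [2.14 8.03 6.15] turn [ 0.   -0.   -1.36]
```

Call:
carry_out --commands '[[[0.325, 0.765, 0.1, 0, 0, 0], [0.325, 0.765, 0.1, 0, 0, 0], [0.325, 0.765, 0.1, 0, 0, 0], [0.325, 0.765, 0.1, 0, 0, 0], [0.325, 0.765, 0.1, 0, 0, 0], [0.325, 0.765, 0.1, 0, 0, 0], [0.325, 0.765, 0.1, 0, 0, 0], [0.325, 0.765, 0.1, 0, 0, 0], [0.325, 0.765, 0.1, 0, 0, 0], [0.325, 0.765, 0.1, 0, 0, 0], [0, 0, 0.6, 0, 0, -0.68], [0, 0, 0.7, 0, 0, -0.68], [0, 0, 0.7, 0, 0, 0], [0, 0, 0.7, 0, 0, 0], [0, 0, 0.7, 0, 0, 0], [0, 0, 0.7, 0, 0, 0], [0, 0, 0.5, 0, 0, 0], [0, 0, 0.3, 0, 0, 0], [0, 0, 0.15, 0, 0, 0], [0, 0, 0.1, 0, 0, 0]]]'

```text
clock: 4.53
position: [0.4338, 0.3361, 0.0239]
ee_rot: [-0.066, 0.998, -0.0, -0.0]
ft_force: [0.3, 0.1, 0.2]
grip_width: 0.998
grasp_force: 0.0
```

Call:
carry_out --commands '[[[0, 0, 0, 0, 0, 0], [0, 0, 0, 0, 0, 0], [0, 0, 0, 0, 0, 0], [0, 0, 0, 0, 0, 0], [0, 0, 0, 0, 0, 0], [0, 0, 0, 0, 0, 0], [0, 0, 0, 0, 0, 0], [0, 0, 0, 0, 0, 0]]]' --hand 1 --force 50

```text
clock: 5.2
position: [0.4346, 0.3364, 0.0253]
ee_rot: [-0.065, 0.998, 0.001, 0.001]
ft_force: [-0.4, -0.1, 5.8]
grip_width: 0.486
grasp_force: 52.1
```

Run:
```python
from h import *
p=camera_params("wrist"); im=camera("wrist")[:,:,::-1]; cv2.imwrite("pics/wg.png",im); np.save("pics/wg.npy",p)
t=camera("top")[:,:,::-1]; cv2.imwrite("pics/t1.png",t)
go(.433,.336,.024,7.6); print(get_obs()["grasp_force"])
```

```text
now [0.4345 0.3364 0.0253] F [-0.8 -1.2  6. ] grip 0.488 t 5.3
shift(tool now) [ 0.04 -0.    0.03] shift(tool then) [ 0.04 -0.    0.03] turn [ 0.01  0.01 -0.01]
52.083470821380615
```

View pics/wg.png

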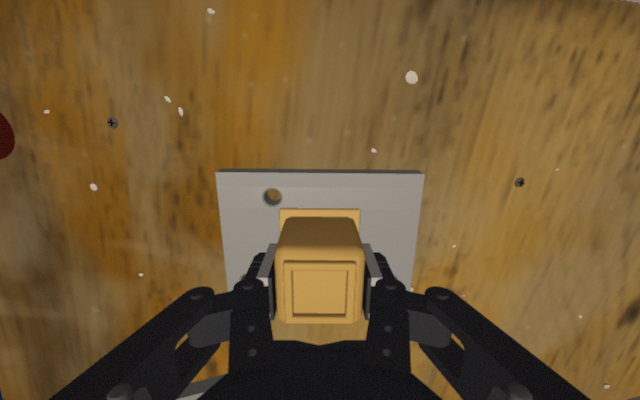

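Plate_a is gripped: the opening is 41.4 mm, which matches the 42 mm pot. Its −x edge corners are at (217,171) and (423,172), with the coding hole at (272,197). Now I'll compute the in-hand offset.

```bash
cat >> h.py <<'E'
def held(im,p,z,rows=(120,240)):  # plate corners of the -x edge in the wrist view -> centre, yaw at plate-top height z
    hsv=cv2.cvtColor(im,cv2.COLOR_BGR2HSV); v=hsv[...,1].astype(float)
    g=((hsv[...,1]<75)&(hsv[...,2]>75)).astype(np.uint8); k=np.zeros_like(g); k[rows[0]:rows[1],190:450]=g[rows[0]:rows[1],190:450]
    c=max(cv2.findContours(k,cv2.RETR_EXTERNAL,cv2.CHAIN_APPROX_NONE)[0],key=cv2.contourArea)[:,0]
    P=ray(p,c,z)*1000; return c,P
E
python3 - <<'E'
from h import *
im=cv2.imread("pics/wg.png"); p=np.load("pics/wg.npy",allow_pickle=True).item()
c,P=held(im,p,.012); print(c.min(0),c.max(0))
t=np.radians(7.6); 
def line(sel): 
    l=cv2.fitLine(P[sel][:,:2].astype(np.float32),cv2.DIST_HUBER,0,.01,.01).ravel(); return l
u,v=c.T
eT=line((v<v.min()+5)&(u>235)&(u<405)); eL=line((u<u.min()+12)&(v>185)&(v<230)); eR=line((u>u.max()-12)&(v>185)&(v<230))
for n,l in (("T",eT),("L",eL),("R",eR)): print(n,np.round(l[2:],1),round(np.degrees(np.arctan2(l[1],l[0])),2))
x=lambda a,b:(lambda s:a[2:]+s[0]*a[:2])(np.linalg.solve(np.c_[a[:2],-b[:2]],b[2:]-a[2:]))
cl,cr=x(eT,eL),x(eT,eR); print("corners",cl,cr,np.linalg.norm(cr-cl))
d=(cr-cl)/np.linalg.norm(cr-cl); yaw=np.degrees(np.arctan2(-d[0],d[1])); n=np.array([d[1],-d[0]])
print("plate centre",(cl+cr)/2+45*n,"yaw",yaw)
for q in[(272.5,196.5)]: print("hole",ray(p,q,.012)*1000, "pred", (cl+cr)/2+15*n-28*d)
E
```

```text
[215 170] [424 239]
T [390.4 322.9] -82.98
L [418.2 274.7] 7.23
R [409.1 394. ] 6.77
corners [396.65323 271.94592] [382.02158 390.81302] 119.76424
plate centre [434.0003  336.87714] yaw 7.017383
hole [[407.16952779 305.75917795  12.        ]] pred [407.6458  305.42175]
```

Run:
```python
from h import *
go(.652,.033,.125,-.4)
```

```text
now [0.4345 0.3364 0.0253] F [-0.8 -1.2  6. ] grip 0.488 t 5.3
shift(tool now) [-4.4  -8.23 -2.49] shift(tool then) [-5.49 -7.55 -2.49] turn [0.01 0.01 1.32]
```

Call:
carry_out --commands '[[[0, 0, -0.3, 0, 0, 0], [0, 0, -0.5, 0, 0, 0], [0, 0, -0.7, 0, 0, 0], [0, 0, -0.7, 0, 0, 0], [0, 0, -0.3, 0, 0, 0], [-0.4, -0.75, 0, 0, 0, 0], [-0.4, -0.75, 0, 0, 0, 0], [-0.4, -0.75, 0, 0, 0, 0], [-0.4, -0.75, 0, 0, 0, 0], [-0.4, -0.75, 0, 0, 0, 0], [-0.4, -0.75, 0, 0, 0, 0], [-0.4, -0.75, 0, 0, 0, 0], [-0.4, -0.75, 0, 0, 0, 0], [-0.4, -0.75, 0, 0, 0, 0], [-0.4, -0.75, 0, 0, 0, 0], [-0.4, -0.73, 0, 0, 0, 0], [0, 0, 0, 0, 0, 0.66], [0, 0, 0, 0, 0, 0.66], [0, 0, 0, 0, 0, 0], [0, 0, 0, 0, 0, 0]]]'

```text
clock: 6.97
position: [0.651, 0.0329, 0.1236]
ee_rot: [0.002, 1.0, 0.0, -0.001]
ft_force: [0.4, 0.2, -4.6]
grip_width: 0.483
grasp_force: 52.1
```

Run:
```python
from h import *
p=camera_params("wrist"); im=camera("wrist")[:,:,::-1]; cv2.imwrite("pics/wh.png",im); np.save("pics/wh.npy",p)
go(.562,.033,.125,-.4)
hsv=cv2.cvtColor(im,cv2.COLOR_BGR2HSV); m=cv2.inRange(hsv,(10,70,80),(35,255,255))
```

```text
now [0.651  0.0331 0.1237] F [ 0.   0.6 -3.9] grip 0.488 t 7.02
shift(tool now) [ 2.22 -0.01 -0.03] shift(tool then) [ 2.22 -0.02 -0.03] turn [ 0.   -0.01  0.03]
```

View pics/wh.png

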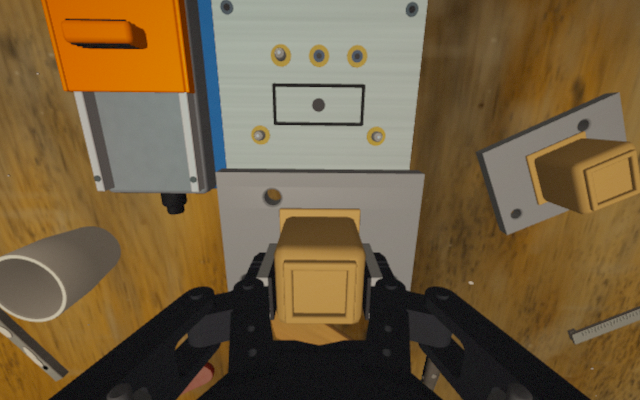

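This view shows the held plate's edge at row 172 and all five bushes: (281,55), (319,55), (357,56), (260,135) and (376,136). I can measure plate against bed directly.

```bash
cat > m.py <<'E'
from h import *
im=cv2.imread("pics/wh.png"); p=np.load("pics/wh.npy",allow_pickle=True).item(); tcp=np.array([651.0,33.0])
hsv=cv2.cvtColor(im,cv2.COLOR_BGR2HSV); m=cv2.inRange(hsv,(10,70,80),(35,255,255)); px=[]
for u,v in [(376,136),(260,135),(281,55),(319,55),(357,56)]:
    k=np.zeros_like(m); k[v-14:v+15,u-14:u+15]=m[v-14:v+15,u-14:u+15]
    h=cv2.convexHull(cv2.findNonZero(k)); M=cv2.moments(h); px.append((M["m10"]/M["m00"],M["m01"]/M["m00"]))
mod=np.array([[27,46],[27,-46],[-30,-28],[-30,0],[-30,28]])
print("bed",fit(mod,ray(p,px,.04)),"dowel tip of px",np.round(px,1).tolist())
c,P=held(im,p,.1104,(150,240)); u,v=c.T
top=[]
sat=hsv[...,2].astype(float)
from numpy import *
g=cv2.cvtColor(im,cv2.COLOR_BGR2GRAY).astype(float)
eT=[(uu,160+argmin(diff(g[160:180,uu]))) for uu in range(240,400,8)]; print("edge rows",[int(e[1]) for e in eT])
# left/right edges from saturation steps
s=hsv[...,1].astype(float)
for vv in range(180,240,10): print(vv,205+int(argmin(diff(s[vv,205:240]))),405+int(argmax(diff(s[vv,405:440]))),end=' | ')
print(); print(c.min(0),c.max(0)); 
q=ray(p,[(272.5,196.5)],.1104)*1000; print("coding hole",q)
E
python3 m.py
```

```text
bed (array([562.23,  33.39]), np.float64(-0.86), [[0.1, 0.1], [0.0, -0.1], [-0.0, -0.0], [-0.1, -0.0], [-0.0, -0.0]]) dowel tip of px [[375.7, 135.8], [260.1, 134.5], [280.5, 54.9], [318.6, 55.2], [356.7, 55.8]]
edge rows [168, 168, 168, 168, 168, 168, 168, 168, 168, 168, 168, 169, 169, 169, 169, 169, 169, 169, 169, 169]
180 211 423 | 190 216 422 | 200 217 421 | 210 218 420 | 220 219 418 | 230 220 417 | 
[215 170] [424 239]
coding hole [[619.55300386   6.4186567  110.4       ]]
```

Run:
```python
from h import *
go(.5629,.0327,.083,-.4)
```

```text
now [0.651  0.0331 0.1237] F [ 0.   0.6 -3.9] grip 0.488 t 7.02
shift(tool now) [ 2.2  -0.02  1.02] shift(tool then) [ 2.2  -0.03  1.02] turn [ 0.   -0.01  0.03]
```

Call:
carry_out --commands '[[[0.4, 0, 0, 0, 0, 0.03], [0.6, -0.02, 0, 0, 0, 0], [0.6, 0, 0, 0, 0, 0], [0.4, 0, 0.1, 0, 0, 0], [0.2, 0, 0.2, 0, 0, 0], [0, 0, 0.4, 0, 0, 0], [0, 0, 0.2, 0, 0, 0], [0, 0, 0.1, 0, 0, 0], [0, 0, 0, 0, 0, 0], [0, 0, 0, 0, 0, 0], [0, 0, 0, 0, 0, 0]]]'

```text
clock: 7.93
position: [0.5641, 0.0326, 0.0847]
ee_rot: [0.005, 1.0, 0.0, 0.0]
ft_force: [0.6, 0.2, -4.2]
grip_width: 0.482
grasp_force: 52.1
```

Run:
```python
from h import *
go(.5629,.0327,.0653,-.4)
```

```text
now [0.5641 0.0326 0.0847] F [ 0.6  0.2 -4.2] grip 0.482 t 7.93
shift(tool now) [0.03 0.   0.49] shift(tool then) [0.03 0.   0.49] turn [ 0.    0.01 -0.03]
```

Call:
carry_out --commands '[[[0.03, 0, 0.1, 0, 0, 0], [0, 0, 0.1, 0, 0, -0.03], [0, 0, 0.04, 0, 0, 0], [0, 0, 0.04, 0, 0, 0], [0, 0, 0.04, 0, 0, 0], [0, 0, 0.04, 0, 0, 0], [0, 0, 0, 0, 0, 0], [0, 0, 0, 0, 0, 0]]]'

```text
clock: 8.6
position: [0.5622, 0.0326, 0.0696]
ee_rot: [0.004, 1.0, 0.0, -0.0]
ft_force: [0.5, 0.4, -3.9]
grip_width: 0.487
grasp_force: 52.1
```

Call:
carry_out --commands '[[[0, 0, 0.04, 0, 0, 0], [0, 0, 0.04, 0, 0, 0], [0, 0, 0.03, 0, 0, 0], [0, 0, 0.01, 0, 0, 0], [0, 0, 0, 0, 0, 0], [0, 0, 0, 0, 0, 0]]]'

```text
clock: 9.1
position: [0.5622, 0.0326, 0.0654]
ee_rot: [0.004, 1.0, 0.0, 0.0]
ft_force: [-4.6, -1.3, 6.0]
grip_width: 0.481
grasp_force: 53.2
```

Contact came at z 0.0654, with 0.0653 expected for flush. I'll release and rise.

Call:
carry_out --commands '[[[0, 0, 0, 0, 0, 0], [0, 0, 0, 0, 0, 0], [0, 0, 0, 0, 0, 0], [0, 0, 0, 0, 0, 0], [0, 0, 0, 0, 0, 0], [0, 0, 0, 0, 0, 0], [0, 0, -0.2, 0, 0, 0], [0, 0, -0.4, 0, 0, 0], [0, 0, -0.6, 0, 0, 0], [0, 0, -0.8, 0, 0, 0], [0, 0, -0.8, 0, 0, 0], [0, 0, -0.8, 0, 0, 0], [0, 0, -0.8, 0, 0, 0], [0, 0, -0.5, 0, 0, 0], [0, 0, 0, 0, 0, 0], [0, 0, 0, 0, 0, 0]]]' --hand -1

```text
clock: 10.43
position: [0.5627, 0.0326, 0.2625]
ee_rot: [0.004, 1.0, 0.0, 0.001]
ft_force: [-0.3, -0.8, -1.2]
grip_width: 0.999
grasp_force: 0.0
```

Run:
```python
from h import *
p=camera_params("wrist"); im=camera("wrist")[:,:,::-1]; cv2.imwrite("pics/wi.png",im); np.save("pics/wi.npy",p)
s=camera("side")[:,:,::-1]; cv2.imwrite("pics/s2.png",s)
go(.53,-.094,.2,-.4)
hsv=cv2.cvtColor(im,cv2.COLOR_BGR2HSV)
oc=cv2.inRange(hsv,(8,200,100),(18,255,255)); oc[:, 300:]=0
cnt=max(cv2.findContours(oc,cv2.RETR_EXTERNAL,cv2.CHAIN_APPROX_NONE)[0],key=cv2.contourArea)[:,0]
print("cover px",cnt.min(0),cnt.max(0),rect(ray(p,cnt,.0685)))
A=cv2.resize(im[60:240,130:430],(600,360)); B=cv2.resize(s[155:235,280:365],(382,360),interpolation=cv2.INTER_CUBIC)
cv2.imwrite("pics/c2.png",cv2.resize(np.hstack([A,B]),None,fx=.81,fy=.81))
```

```text
now [0.5618 0.0326 0.2602] F [-0.2  0.9 -1.2] grip 1.002 t 10.53
shift(tool now) [ 0.77 -3.17  1.51] shift(tool then) [ 0.77 -3.17  1.5 ] turn [-0.   -0.01 -0.  ]
cover px [175 125] [250 176] (array([527.2, -93.1]), array([60.9, 85.5]), -0.71)
```

View pics/c2.png

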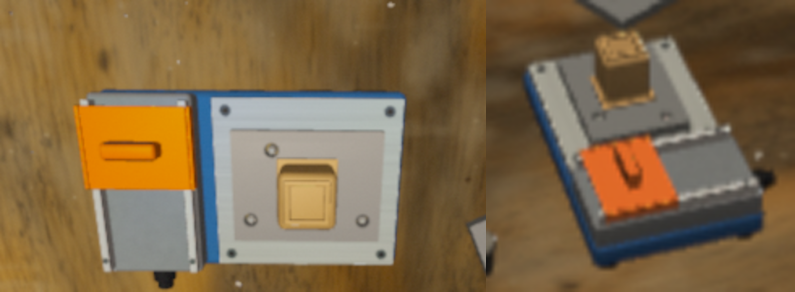

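The plate lies flat on the bed with a dowel visible in each of its three holes: crop (271,150), (251,219) and (362,220). The tab is at about crop (130,150). I'll push it with shut fingers.

Run:
```python
from h import *
im=cv2.imread("pics/wi.png"); p=np.load("pics/wi.npy",allow_pickle=True).item()
for v in (148,153,157.5): print(v,np.round(ray(p,(210.3,v),.0865)*1000,1))
g=cv2.cvtColor(im,cv2.COLOR_BGR2HSV)[120:182,210]; print([f"{120+i}:{h}/{s}/{v}" for i,(h,s,v) in enumerate(g)])
t=ray(p,(210.3,153),.0865)[0]
go(t[0]-.03,t[1],.12,-.4)
```

```text
148 [[521.1 -90.   86.5]]
153 [[526.8 -90.7  86.5]]
157.5 [[531.9 -91.4  86.5]]
['120:94/14/146', '121:95/19/149', '122:87/19/147', '123:93/17/149', '124:93/16/148', '125:10/132/199', '126:18/255/224', '127:18/255/228', '128:18/255/228', '129:18/255/229', '130:18/255/228', '131:18/255/229', '132:19/255/228', '133:18/255/228', '134:18/255/229', '135:18/255/229', '136:19/255/228', '137:18/255/228', '138:18/255/228', '139:18/255/228', '140:18/255/228', '141:18/255/228', '142:18/255/228', '143:19/255/229', '144:18/255/228', '145:18/255/228', '146:18/255/208', '147:14/206/140', '148:11/173/96', '149:15/255/196', '150:17/255/221', '151:19/255/227', '152:18/255/228', '153:18/255/229', '154:17/255/229', '155:17/255/229', '156:16/255/228', '157:16/255/217', '158:15/255/163', '159:16/229/178', '160:18/255/220', '161:18/255/229', '162:18/255/228', '163:18/255/229', '164:18/255/229', '165:18/255/229', '166:18/255/229', '167:18/255/229', '168:18/255/229', '169:17/255/229', '170:18/255/229', '171:18/255/229', '172:17/255/229', '173:17/255/229', '174:17/255/229', '175:17/255/229', '176:17/248/205', '177:9/61/159', '178:85/11/142', '179:85/11/144', '180:80/11/144', '181:90/9/142']
now [0.5618 0.0326 0.2602] F [-0.2  0.9 -1.2] grip 1.002 t 10.53
shift(tool now) [ 1.6  -3.09  3.51] shift(tool then) [ 1.6  -3.09  3.5 ] turn [-0.   -0.01 -0.  ]
```

Call:
carry_out --commands '[[[0.28, -0.51, 0.25, 0, 0, 0], [0.28, -0.51, 0.25, 0, 0, 0], [0.28, -0.51, 0.25, 0, 0, 0], [0.28, -0.51, 0.25, 0, 0, 0], [0.28, -0.51, 0.25, 0, 0, 0], [0.28, -0.53, 0.25, 0, 0, 0], [0, 0, 0.6, 0, 0, 0], [0, 0, 0.7, 0, 0, 0], [0, 0, 0.7, 0, 0, 0], [0, 0, 0.6, 0, 0, 0], [0, 0, 0.3, 0, 0, 0], [0, 0, 0.2, 0, 0, 0], [0, 0, 0.05, 0, 0, 0], [0, 0, 0, 0, 0, 0], [0, 0, 0, 0, 0, 0]]]' --hand 1

```text
clock: 11.78
position: [0.4945, -0.0902, 0.0755]
ee_rot: [0.004, 1.0, 0.0, 0.0]
ft_force: [0.3, -0.2, 0.5]
grip_width: 0.003
grasp_force: 0.0
```

Call:
carry_out --commands '[[[-0.2, 0, 0, 0, 0, 0], [-0.2, 0, 0, 0, 0, 0], [-0.2, 0, 0, 0, 0, 0], [-0.2, 0, 0, 0, 0, 0], [-0.2, 0, 0, 0, 0, 0], [-0.2, 0, 0, 0, 0, 0], [-0.2, 0, 0, 0, 0, 0], [-0.2, 0, 0, 0, 0, 0], [-0.1, 0, 0, 0, 0, 0], [0, 0, 0, 0, 0, 0], [0, 0, 0, 0, 0, 0]]]'

```text
clock: 12.7
position: [0.5624, -0.0905, 0.0747]
ee_rot: [0.003, 1.0, 0.0, 0.0]
ft_force: [-0.5, 0.4, 0.1]
grip_width: -0.003
grasp_force: 0.0
```

Call:
carry_out --commands '[[[-0.06, 0, 0, 0, 0, 0], [-0.06, 0, 0, 0, 0, 0], [-0.03, 0, 0, 0, 0, 0], [0, 0, 0, 0, 0, 0], [0, 0, 0, 0, 0, 0]]]'

```text
clock: 13.12
position: [0.5682, -0.0906, 0.0749]
ee_rot: [0.004, 1.0, 0.0, 0.0]
ft_force: [-0.5, 0.0, -0.3]
grip_width: 0.002
grasp_force: 0.3
```

Call:
carry_out --commands '[[[-0.06, 0, 0, 0, 0, 0], [-0.06, 0, 0, 0, 0, 0], [-0.06, 0, 0, 0, 0, 0]]]'

```text
clock: 13.37
position: [0.5733, -0.0907, 0.0746]
ee_rot: [0.004, 1.0, 0.0, -0.003]
ft_force: [-21.9, 1.5, 17.9]
grip_width: -0.002
grasp_force: 11.6
```

Run:
```python
from h import *
print(np.round(get_obs()["ft_force"],1),get_obs()["position"])
p=camera_params("wrist"); im=camera("wrist")[:,:,::-1]; cv2.imwrite("pics/wj.png",im)
s=camera("top")[:,:,::-1]
cv2.imwrite("pics/c3.png",im)
```

```text
[-21.9   1.5  17.9] [ 0.57328856 -0.09069228  0.07460056]
```

View pics/c3.png

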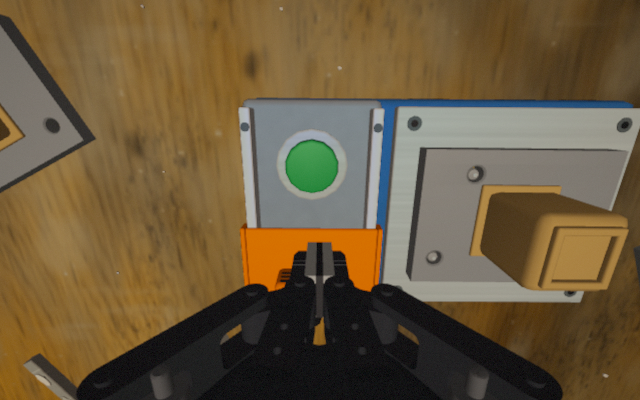

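The cover is at its open stop. The button is fully free, at (312,166), with the cover edge at row 228. I'll back off and locate the button.

Call:
carry_out --commands '[[[0.15, 0, 0, 0, 0, 0], [0.15, 0, -0.3, 0, 0, 0], [0, 0, 0, 0, 0, 0]]]'

```text
clock: 13.72
position: [0.5639, -0.0909, 0.0885]
ee_rot: [0.004, 1.0, 0.0, 0.001]
ft_force: [0.7, 1.1, 0.9]
grip_width: -0.004
grasp_force: 0.0
```

Run:
```python
from h import *
p=camera_params("wrist"); im=camera("wrist")[:,:,::-1]
m=cv2.inRange(cv2.cvtColor(im,cv2.COLOR_BGR2HSV),(45,100,60),(85,255,255))
c=max(cv2.findContours(m,cv2.RETR_EXTERNAL,cv2.CHAIN_APPROX_NONE)[0],key=cv2.contourArea)
P=ray(p,c[:,0],.0625)*1000; (x,y),r=cv2.minEnclosingCircle(P[:,:2].astype(np.float32)); print(x,y,r)
go(x/1000,y/1000,.0655,-.4)
```

```text
523.9189453125 -94.0851058959961 15.04946231842041
now [ 0.5643 -0.0907  0.0879] F [ 1.   0.7 -0.2] grip 0.003 t 13.77
shift(tool now) [ 1.01 -0.09  0.56] shift(tool then) [ 1.01 -0.09  0.56] turn [ 0.    0.03 -0.  ]
```

Call:
carry_out --commands '[[[0.5, -0.05, 0, 0, 0, 0], [0.51, -0.04, 0, 0, 0, 0], [0, 0, 0.25, 0, 0, 0], [0, 0, 0.2, 0, 0, 0], [0, 0, 0.1, 0, 0, 0], [0, 0, 0.05, 0, 0, 0], [0, 0, 0.05, 0, 0, 0], [0, 0, 0.03, 0, 0, 0], [0, 0, 0, 0, 0, 0], [0, 0, 0, 0, 0, 0]]]'

```text
clock: 14.6
position: [0.5234, -0.0937, 0.0599]
ee_rot: [0.003, 1.0, 0.0, 0.0]
ft_force: [-0.8, 2.0, 3.8]
grip_width: 0.003
grasp_force: 1.7
```

Call:
carry_out --commands '[[[0, 0, 0.03, 0, 0, 0], [0, 0, 0.03, 0, 0, 0], [0, 0, 0, 0, 0, 0], [0, 0, 0, 0, 0, 0]]]'

```text
clock: 14.93
position: [0.5234, -0.0937, 0.0584]
ee_rot: [0.003, 1.0, 0.0, 0.0]
ft_force: [-5.0, 2.3, 15.3]
grip_width: -0.0
grasp_force: 7.5
```

Call:
carry_out --commands '[[[0, 0, 0.02, 0, 0, 0], [0, 0, 0, 0, 0, 0], [0, 0, 0, 0, 0, 0], [0, 0, -0.3, 0, 0, 0], [0, 0, -0.5, 0, 0, 0], [0, 0, -0.5, 0, 0, 0], [-0.5, 0.08, 0, 0, 0, 0], [-0.7, 0, 0, 0, 0, 0], [-0.7, 0, 0, 0, 0, 0], [-0.65, 0, 0, 0, 0, 0], [0, 0, 0, 0, 0, 0], [0, 0, 0, 0, 0, 0]]]'

```text
clock: 15.93
position: [0.6254, -0.0918, 0.1078]
ee_rot: [0.003, 1.0, -0.001, -0.0]
ft_force: [-0.9, -1.2, -0.4]
grip_width: 0.003
grasp_force: 0.0
```

Run:
```python
from h import *
go(.625,-.092,.0745,-.4)
```

```text
now [ 0.6254 -0.0918  0.1078] F [-0.9 -1.2 -0.4] grip 0.003 t 15.93
shift(tool now) [ 0.01 -0.    0.83] shift(tool then) [ 0.01 -0.01  0.83] turn [-0.01 -0.01  0.  ]
```

Next, down, then slide the cover shut. The shut position should be at x ≈ 0.541.

Call:
carry_out --commands '[[[0, 0, 0.4, 0, 0, 0], [0, 0, 0.33, 0, 0, 0], [0, 0, 0.1, 0, 0, 0], [0.2, 0, 0, 0, 0, 0], [0.2, 0, 0, 0, 0, 0], [0.25, 0, 0, 0, 0, 0], [0.25, 0, 0, 0, 0, 0], [0.25, 0, 0, 0, 0, 0], [0.25, 0, 0, 0, 0, 0], [0.25, 0, 0, 0, 0, 0], [0.2, 0, 0, 0, 0, 0], [0.1, 0, 0, 0, 0, 0], [0, 0, 0, 0, 0, 0]]]'

```text
clock: 17.02
position: [0.5462, -0.0909, 0.0759]
ee_rot: [0.004, 1.0, 0.0, 0.0]
ft_force: [0.2, -0.0, 0.6]
grip_width: -0.001
grasp_force: 0.0
```

Call:
carry_out --commands '[[[0.06, 0, 0, 0, 0, 0], [0.06, 0, 0, 0, 0, 0], [0, 0, 0, 0, 0, 0]]]'

```text
clock: 17.27
position: [0.5422, -0.0909, 0.0754]
ee_rot: [0.004, 1.0, 0.0, 0.0]
ft_force: [0.2, 0.4, 0.9]
grip_width: -0.001
grasp_force: 0.2
```

Call:
carry_out --commands '[[[0.05, 0, 0, 0, 0, 0], [0.05, 0, 0, 0, 0, 0]]]'

```text
clock: 17.43
position: [0.5406, -0.0909, 0.0757]
ee_rot: [0.003, 1.0, -0.0, 0.003]
ft_force: [19.8, -1.3, -13.4]
grip_width: -0.0
grasp_force: 9.8
```

The stop is reached with 20 N, so the cover is shut. I'll back off, rise and verify.

Call:
carry_out --commands '[[[-0.2, 0, 0, 0, 0, 0], [-0.3, 0, 0, 0, 0, 0], [0, 0, -0.4, 0, 0, 0], [0, 0, -0.7, 0, 0, 0], [0, 0, -0.7, 0, 0, 0], [0, 0, -0.7, 0, 0, 0], [0, 0, -0.7, 0, 0, 0], [0, 0, -0.4, 0, 0, 0], [0, 0, 0, 0, 0, 0], [0, 0, 0, 0, 0, 0]]]'

```text
clock: 18.27
position: [0.5584, -0.091, 0.2196]
ee_rot: [0.003, 1.0, 0.0, 0.0]
ft_force: [-0.1, 0.0, -0.8]
grip_width: 0.005
grasp_force: 0.0
```

Run:
```python
from h import *
p=camera_params("wrist"); im=camera("wrist")[:,:,::-1]; s=camera("side")[:,:,::-1]
A=im[60:240,180:560]; B=cv2.resize(s[120:280,240:400],(300,300),interpolation=cv2.INTER_CUBIC)
A=cv2.resize(A,(490,300)); cv2.imwrite("pics/end.png",np.hstack([A,B])); print(get_obs()["position"],get_obs()["clock"])
```

```text
[ 0.55756509 -0.09087416  0.2180528 ] 18.3667
```

View pics/end.png

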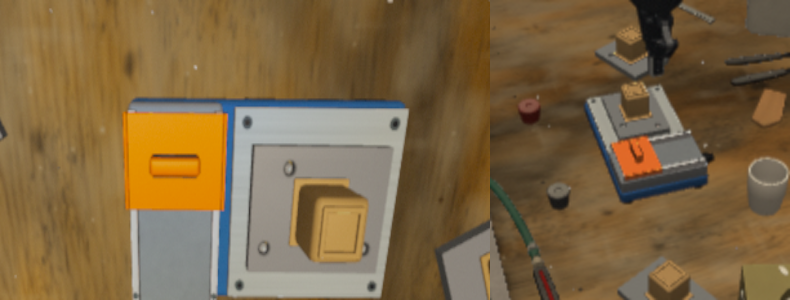

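The final view shows the cover shut over the button, with the tab at (175,166). The plate is flush on the bed, and the other plates, bungs and cup are undisturbed. The cover's stop-to-stop travel works out at about 66 mm. I'll hand in.

```bash
python3 -c "
from workcell import hand_in
print(hand_in())"
```

```text
the job is handed in; nothing more can be done
None
```

Plate_a sits flush over all three dowels, the green button was pressed to its stop with the cover open, and the cover is fully shut again; handed in at about 18 s, with the other plates, cup and bungs left where they were.

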